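Check the warming dish with the infrared thermometer and hang it up

TASK

Pick up the handheld infrared thermometer and take a reading of the warming dish: with its nose dipped 35 to 40 degrees below level and the lens about 10 cm from the dish, point it over the rim at the middle of the dish's floor and hold it still there for a good second, without touching the dish. Then hang the thermometer by its handle on the hook of the metal stand, let go, and leave everything else on the table where it is.

Things in the scene. Friction and masses are not known exactly. Their poses are not given: they have to be found in the camera images.
- thermometer: Handheld infrared thermometer, about 300 g: white plastic, grey closed handle on top like a suitcase's; it stands on its flat underside. Origin: centre of the underside; x to its nose (lens), z up. Body 150 mm long (x), 44 wide (y), 40 high; a black lens barrel, 32 in diameter, 20 long, sticks out in front, axis 22 above the underside. Balances about its middle.
- lens (a point): Centre of the lens, at the front of the thermometer: x +95, z 22 mm in its frame; axes as the thermometer's. It looks along +x.
- handle (a point): Centre of the handle bar (x 0, z 94 mm in the thermometer's frame). Straight level bar along x, 136 mm long, 18 wide (y), 16 high, its underside 86 mm above the thermometer's underside, on a post 16 long (x) at each end, centred at x +60 and -60. The opening below the bar, 104 long (x) and 46 high, is open to both sides (along y).
- stand: Steel hook stand, immovable. Origin: underside of the base, below the post. Base 150 x 120 x 12 mm (centre 30 mm towards the hook), post 18 mm thick, 220 high; from its top one level round hook arm, 10 mm thick, axis 215 mm above the table, runs along the stand's -x for 100 mm, then turns up in a short tip. Nothing is above it. It points roughly to the robot.
- hook_seat (a point): Point on the axis of the level part of the hook arm, 55 mm from the post's axis, 215 mm above the table; where a handle should hang. The arm's top surface is 5 mm above it. Axes as the stand's (hook points to -x).
- hook_tip (a point): Upturned end of the hook: 108 mm from the post, axis end 235 mm above the table, top of the round end 240 mm above the table.
- warmer: Round black electric warming plate, immovable, 144 mm in diameter, 40 mm high; origin: centre of its underside on the table.
- dish: Shallow white ceramic dish, 124 mm across the rim, 30 mm high, standing loose on the warming plate, so its rim is 70 mm above the table. Origin: centre of its underside, z up.
- dish_in (a point): Middle of the dish's inner floor (about 5 mm above its underside): the spot to aim at.
- beaker: Bystander: glass beaker, 76 mm across, 100 mm high; origin: centre of its underside.
- bottle_a: Bystander: white plastic bottle, 54 mm across, 120 mm high; origin: centre of its underside.
- bottle_b: Bystander: white plastic bottle like the other.
- jar: Bystander: amber glass jar, 64 mm across, 60 mm high; origin: centre of its underside.
- spatula: Bystander: white spatula lying on the table.
- dropper: Bystander: small amber bottle, 38 mm across, 90 mm high; origin: centre of its underside.
There are look-alikes about, which are no part of the job. There is more than one size of the dish; the one meant has the size given above.

How it is judged:
By the outcome, as a careful person would: the job done as asked, in the order asked, and still so for the second after the job is handed in, with the robot touching nothing.
It also fails if it takes over 62 s, if anything falls off the work surface, if the arm or the gripper's body presses on something with over 40 N, if the wrist force passes 120 N, or if a joint passes its speed limit or range.

ROBOT

A 7-joint arm with a two-finger parallel gripper is mounted at the origin on the work surface. World frame = base frame: x ahead of the robot, y to its left, z up, the work surface at z = 0. Lengths are in m, angles in rad, forces in N, time in s.
With the tool pointing down it reaches from about 0.35 to 0.9 m from the base axis. Payload 8.1 kg.
Tool frame: the origin (TCP) lies midway between the tips of the shut fingers; the grasp point (between the pads) lies 19 mm behind it; z points along the fingers, y is the line along which they close (so a half turn about z gives the same grasp; the last joint's range is limited). The gripper opens to 92 mm and grips with 3 to 60 N. Pads are 19 mm wide; open, the fingers measure 130 mm over their backs; the gripper's body (75 mm by 190 mm) begins 47 mm behind the grasp point.
Start: joints at [-1.329, 0.434, 0.025, 1.573, -0.012, 1.134, -0.075], TCP at [0.211, 0.588, 0.227] pointing down, gripper open.
Joint ranges: [-2.62, 2.62], [-0.44, 2.09], [-1.27, 1.32], [0.08, 2.57], [-1.32, 4.46], [0.12, 2], [-2.74, 2.74]. Speed limits (rad/s): [2.22, 2.22, 3.01, 3.01, 3.14, 3.14, 3.14].

INTERFACE

Orientations are given as a rotation vector (axis times angle).
In Python, from cell import observe, cams, job gives the robot as it stands. The module is installed in compiled form; this text tells all that it offers.
- The arm moves only by the tool step_arm, never from a script. Its argument "steps" is a list of rows, each a list of 6 numbers: the shift along the world's x, y, z in mm, then the turn, a rotation vector about the world's x, y, z in rad. In form: [[dx, dy, dz, rx, ry, rz], ...]. A call has 1 to 20 rows; each row shifts and turns the commanded pose from where the row before left it; what a row does not reach is not made up. A row lasts 1/12 s, in which the tool goes at most 41.7 mm and 7.16 degrees, less where a joint would pass 70% of its speed; a pose out of reach is approached as far as the arm can. A call with a gripper value outside its range is refused whole. "gripper" is the opening, from 0 (shut) to 1 (fully open), set as the call begins (left out, the last holds). The fingers move at their own pace and stop on an object; "force" is the grip in N (left out, the last holds). Time passes only in rows, so rows that do not move let the fingers close. It gives the time, the measured TCP pose, the force, the opening and the grip force at its end, in the units of the state.
- observe(): the state, without advancing time (a new reading comes with each control period).
- cams.get_image(name): name is "side" or "top"; returns the picture (480x640x3 uint8, red, green, blue); there is no depth.
- cams.get_calibration(name): a dict with "fov_y" (degrees; the focal length in pixels is half the picture's height over the tangent of half this angle, whatever the lens; pixels are square), "cx", "cy" (the principal point, pixels), "dist_coeffs" ([k1, k2, p1, p2, k3] as OpenCV has them; the pictures are not rectified), "world_to_cam" (4x4, takes a point from world to camera coordinates). Camera axes: x right, y up, looking along -z (the intrinsics and any distortion apply to the point x, -y, -z); pixel columns grow to the right and rows downward; lengths in m; the calibration is good to about 2 mm. A picture is of the moment at which its call begins. get_calibration takes no time and is no camera call.
- job.sign_off(): hands the job in; it is judged then, once.
The state is a dict: "clock": time; "joints": joint angles; "dq": joint speeds; "joint_efforts": joint torques, N m; "position": TCP position; "ee_rot": TCP orientation; "force": force on the tool from outside, world axes, zero at the start; "ft_torque": the same for the moment, N m; "width": opening from 0.0 (shut) to 1.0 (fully open); "gripper_force": force on a finger pad.
Only numpy, scipy, OpenCV 4.12 (cv2) and the standard library are available. Lean on these libraries where they do the work, as an engineer would, in place of code of your own. Each camera call takes 0.05 s, during which the arm holds its last target. There are 200 camera calls.

## Working session

There is one attempt and no reset: what is moved stays moved. The work goes in short steps, Python scripts to look and compute and a tool call to move; the robot and the scene stay as the last step left them, time stands still between calls to the robot, and variables do not carry over. Pictures are saved under pics/ and viewed, at most 10 in all, crops included, and the job is handed in when it is done.

Besides the shell and the picture viewer there is one more tool, called after "Request:" as name(argument=value, ...), one argument or row to a line, values as JSON. step_arm: Moves the arm, as the interface text tells. Its arguments: {"type":"object","properties":{"steps":{"type":"array","items":{"type":"array","items":{"type":"number"}}},"gripper":{"type":"number"},"force":{"type":"number"}},"required":["steps"]}

```bash
mkdir -p pics; cat > h.py <<'E'
import numpy as np, cv2
from cell import observe, cams, job
def cal(n):
    c=cams.get_calibration(n); f=240/np.tan(np.radians(c["fov_y"])/2)
    K=np.array([[f,0,c["cx"]],[0,f,c["cy"]],[0,0,1]]); return K,np.array(c["dist_coeffs"],float),np.array(c["world_to_cam"])
def ray(n,uv):
    K,d,T=cal(n); p=cv2.undistortPoints(np.array([[uv]],float),K,d)[0,0]
    v=T[:3,:3].T@np.array([p[0],-p[1],-1]); o=-T[:3,:3].T@T[:3,3]; return o,v
def at(n,uv,z):
    o,v=ray(n,uv); return o+v*(z-o[2])/v[2]
def proj(n,P):
    K,d,T=cal(n); P=np.atleast_2d(P)@T[:3,:3].T+T[:3,3]; P=P*[1,-1,-1]
    return cv2.projectPoints(P,np.zeros(3),np.zeros(3),K,d)[0][:,0]
def save(n,name):
    im=cams.get_image(n)[:,:,::-1].copy(); cv2.imwrite(f"pics/{name}.png",im); return im
E
python3 - <<'E'
from h import *
for n in("top","side"):
    save(n,n+"0"); K,d,T=cal(n); print(n,K[0,0],d,(-T[:3,:3].T@T[:3,3]).round(3),-T[2,:3].round(2))
print(observe())
E
```

```text
top 469.06042342075835 [-0.11501607  0.          0.          0.          0.        ] [0.3   0.138 1.514] [ 0.17  0.01 -0.99]
side 458.1843760310387 [-0.09957355  0.          0.          0.          0.        ] [ 0.439 -0.646  0.944] [ 0.08  0.71 -0.7 ]
{'clock': 0.1, 'joints': array([-1.32857229,  0.43513629,  0.02498407,  1.57399929, -0.01161427,
        1.13400871, -0.07511861]), 'dq': array([-1.50140984e-04, -2.09031942e-04,  1.75514856e-04, -1.07442229e-03,
       -3.45733726e-04, -8.23102506e-04,  4.87025381e-05]), 'joint_efforts': array([ 4.14802445e-03, -6.69129324e+01,  9.88444202e-01, -3.15144038e+01,
       -6.05866034e-02,  3.75441578e-02,  2.95161612e-05]), 'position': array([0.21116543, 0.58775895, 0.22603678]), 'ee_rot': array([-5.39107759e-01, -3.09486511e+00,  2.20065439e-03]), 'force': array([-0.98937119,  1.0167175 , -0.3836799 ]), 'ft_torque': array([-0.02019589, -0.01494869, -0.04507689]), 'gripper_force': 0.0, 'width': 0.9986422397993302}
```

View pics/top0.png

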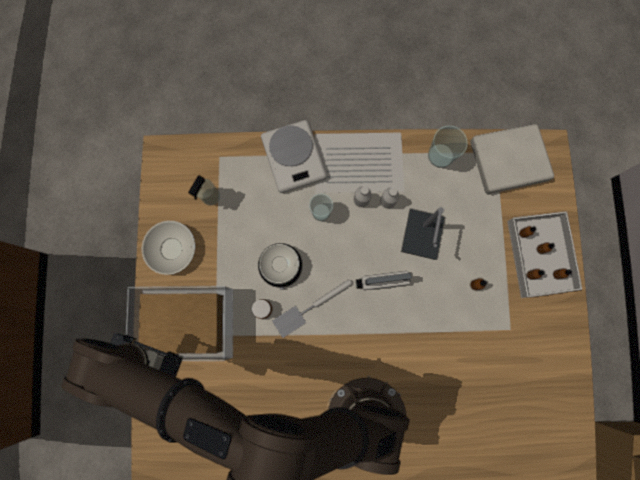

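View pics/side0.png

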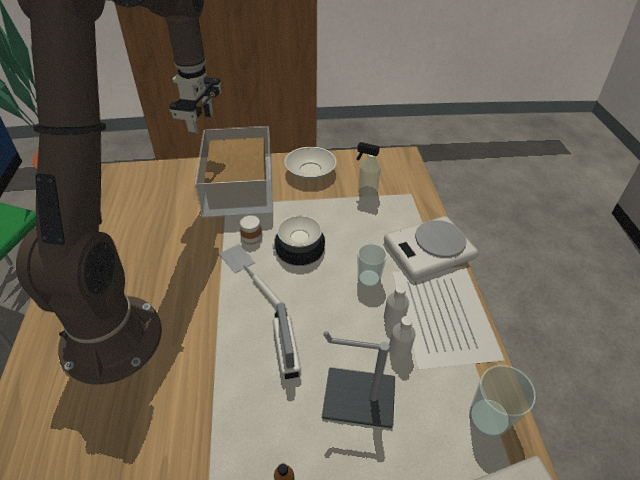

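The top view shows the thermometer at (385,281), lens to the left (+y). The dish on the black warmer is at (280,264), and the big bowl at (169,248) is a look-alike without a warmer. The stand is at (425,232), and the spatula at (330,295) has its handle end near the thermometer's nose. I'll enlarge these to confirm.

```bash
python3 - <<'E'
import cv2,numpy as np
t=cv2.imread("pics/top0.png"); s=cv2.imread("pics/side0.png")
a=cv2.resize(t[195:335,250:475],None,fx=3.5,fy=3.5,interpolation=3)
cv2.imwrite("pics/ct.png",a)
cv2.imwrite("pics/cs.png",cv2.resize(s[205:435,225:445],None,fx=2.6,fy=2.6,interpolation=3))
E
```

```text
(no output)
```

View pics/ct.png

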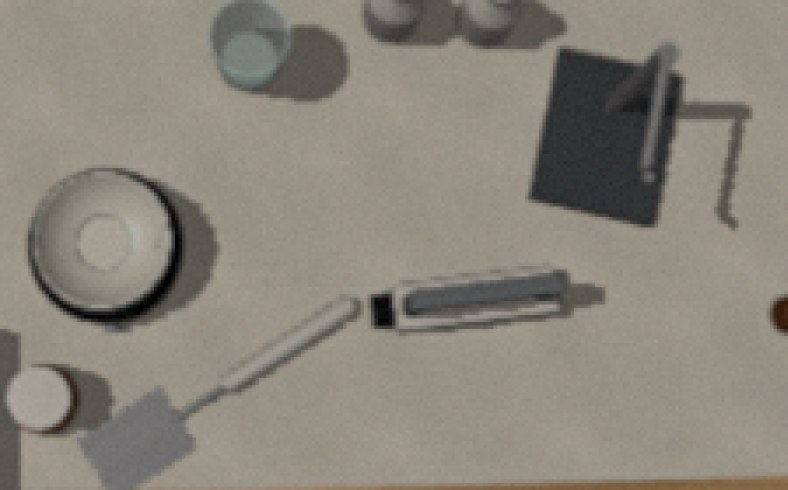

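View pics/cs.png

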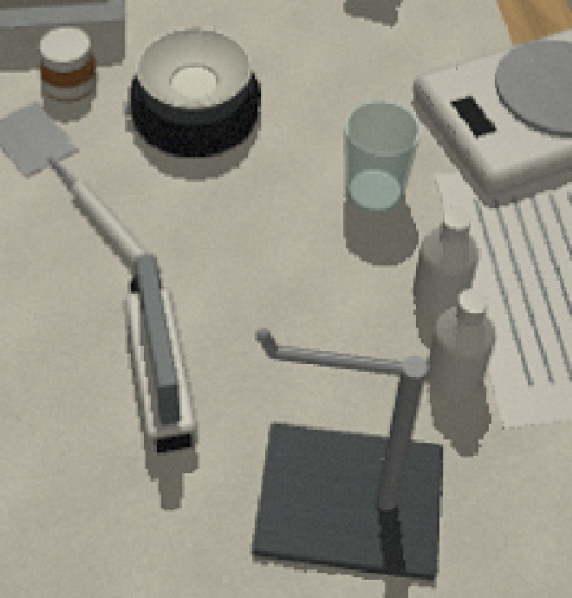

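```bash
cat > m.py <<'E'
from h import *
T=lambda x,y:((x+.5)/3.5-.5+250,(y+.5)/3.5-.5+195)
S=lambda x,y:((x+.5)/2.6-.5+225,(y+.5)/2.6-.5+205)
def tri(a,b):
    o1,v1=ray("top",a);o2,v2=ray("side",b)
    s,t=np.linalg.lstsq(np.c_[v1,-v2],o2-o1,rcond=None)[0]
    p,q=o1+s*v1,o2+t*v2; return (p+q)/2,np.linalg.norm(p-q)
E
python3 - <<'E'
from m import *
np.set_printoptions(precision=4,suppress=True)
print("bar front",at("top",T(408,300),.102),at("side",S(147,258),.102),tri(T(408,300),S(147,258)))
print("bar rear",at("top",T(567,283),.102),at("side",S(169,385),.102),tri(T(567,283),S(169,385)))
print("lens top",at("top",T(371,310),.03))
print("body corners top rear",at("top",T(562,310),.04),at("top",T(396,332),.04),"side rear",at("side",S(150,432),.04),at("side",S(195,427),.04))
print("base corners",[at("top",T(*p),.012)[:2] for p in((562,48),(684,75),(656,226),(530,199))],[at("side",S(*p),.012)[:2] for p in((272,424),(442,443),(435,577),(254,556))])
print("post top",at("top",T(670,50),.22),at("side",S(414,367),.22))
print("tip",at("top",T(648,176),.238),at("side",S(263,333),.238))
print("bend side",at("side",S(275,352),.215))
print("post foot side",at("side",S(388,505),.012))
print("floor",at("top",T(105,242),.045),at("side",S(194,83),.045))
print("rim",at("top",T(104,238),.07),at("side",S(194,72),.07))
print("jar",at("top",T(41,397),.06)); print("beaker foot",at("top",T(250,55),.005)); print("spat end",at("top",T(350,306),.01))
E
```

```text
bar front [ 0.4209 -0.0025  0.102 ] [ 0.4225 -0.0112  0.102 ] (array([ 0.4221, -0.0035,  0.0917]), np.float64(0.0005703149935590401))
bar rear [ 0.433  -0.1409  0.102 ] [ 0.4345 -0.1397  0.102 ] (array([ 0.4337, -0.1405,  0.1032]), np.float64(0.001677889737652298))
lens top [0.4186 0.0241 0.03  ]
body corners top rear [ 0.4145 -0.1475  0.04  ] [0.3977 0.003  0.04  ] side rear [ 0.4158 -0.146   0.04  ] [ 0.4536 -0.1448  0.04  ]
base corners [array([ 0.6634, -0.1651]), array([ 0.6357, -0.2798]), array([ 0.4928, -0.2445]), array([ 0.5202, -0.1279])] [array([ 0.5208, -0.1328]), array([ 0.6643, -0.1659]), array([ 0.6342, -0.2819]), array([ 0.4928, -0.2495])]
post top [ 0.6102 -0.2118  0.22  ] [ 0.6068 -0.2131  0.22  ]
tip [ 0.5038 -0.1828  0.238 ] [ 0.5029 -0.1863  0.238 ]
bend side [ 0.5117 -0.188   0.215 ]
post foot side [ 0.6078 -0.2172  0.012 ]
floor [0.4826 0.2633 0.045 ] [0.4814 0.2594 0.045 ]
rim [0.4831 0.262  0.07  ] [0.4814 0.2506 0.07  ]
jar [0.3439 0.3191 0.06  ]
beaker foot [0.663  0.1293 0.005 ]
spat end [0.4242 0.0417 0.01  ]
```

Request:
step_arm(
  steps=[
    [20,-26,2,0,0,-0.05],
    [20,-26,2,0,0,-0.05],
    [20,-26,2,0,0,-0.05],
    [20,-26,2,0,0,-0.05],
    [20,-26,2,0,0,-0.05],
    [20,-26,2,0,0,-0.05],
    [20,-26,2,0,0,-0.05],
    [20,-26,2,0,0,-0.05],
    [20,-26,2,0,0,-0.05],
    [20,-26,2,0,0,-0.05],
    [20,-26,2,0,0,-0.05],
    [0,0,0,0,0,0],
  ],
  gripper=1,
)

```text
clock: 1.1
position: [0.4357, 0.2957, 0.2492]
ee_rot: [1.375, 2.821, -0.002]
force: [-0.3, -0.1, -0.7]
width: 0.997
gripper_force: 0.0
```

Request:
step_arm(
  steps=[
    [0,-31,0,0,0,-0.045],
    [0,-31,0,0,0,-0.045],
    [0,-31,0,0,0,-0.045],
    [0,-31,0,0,0,-0.045],
    [0,-31,0,0,0,-0.045],
    [0,-31,0,0,0,-0.045],
    [0,-31,0,0,0,-0.045],
    [0,-31,0,0,0,-0.045],
    [0,-31,0,0,0,-0.045],
    [0,-31,0,0,0,-0.045],
    [0,-31,0,0,0,-0.045],
    [0,-31,0,0,0,-0.045],
    [0,-31,0,0,0,-0.045],
    [0,0,0,0,0,0],
    [0,0,0,0,0,0],
  ],
)

```text
clock: 2.35
position: [0.4309, -0.1022, 0.2486]
ee_rot: [2.122, 2.316, -0.001]
force: [-0.4, 0.1, 0.1]
width: 0.995
gripper_force: 0.0
```

Request:
step_arm(
  steps=[
    [-1,-2,-20,0,0,0],
    [0,0,-20,0,0,0],
    [0,0,-20,0,0,0],
    [0,0,-20,0,0,0],
    [0,0,-20,0,0,0],
    [0,0,-20,0,0,0],
    [0,0,-15,0,0,0],
    [0,0,-15,0,0,0],
    [0,0,-12,0,0,0],
    [0,0,-10,0,0,0],
    [0,0,0,0,0,0],
    [0,0,0,0,0,0],
  ],
)

```text
clock: 3.35
position: [0.43, -0.1021, 0.0765]
ee_rot: [-2.116, -2.32, 0.001]
force: [0.8, -0.0, 1.0]
width: 0.999
gripper_force: 0.0
```

```bash
python3 - <<'E'
from h import *
o=observe(); print(o["position"],o["force"],o["joints"].round(2))
s=save("side","s1"); t=save("top","t1")
a=cv2.resize(s[190:430,200:420],None,fx=2.4,fy=2.4,interpolation=3);b=cv2.resize(t[195:335,330:430],None,fx=2,fy=2)
b=cv2.copyMakeBorder(b,0,a.shape[0]-b.shape[0],0,0,0); cv2.imwrite("pics/c1.png",np.hstack([a,b]))
E
```

```text
[ 0.43004952 -0.10212042  0.07650531] [ 0.80326088 -0.04031536  1.02409097] [-0.3   0.38  0.53  2.21 -0.32  0.63  0.55]
```

View pics/c1.png

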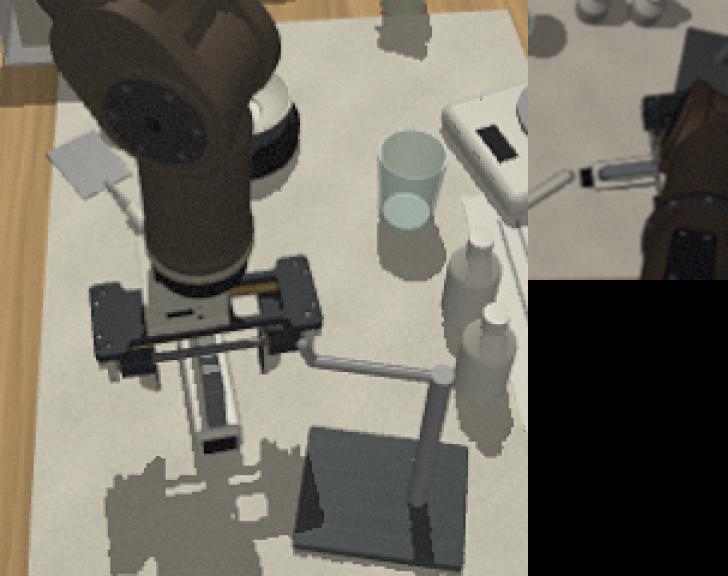

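The open fingers straddle the bar behind its middle, at about (210,360) in the crop, and clear of the hook tip at (308,345). Closing now.

Request:
step_arm(
  steps=[
    [0,0,0,0,0,0],
    [0,0,0,0,0,0],
    [0,0,0,0,0,0],
    [0,0,0,0,0,0],
    [0,0,0,0,0,0],
    [0,0,0,0,0,0],
    [0,0,0,0,0,0],
    [0,0,0,0,0,0],
    [0,0,0,0,0,0],
    [0,0,0,0,0,0],
  ],
  gripper=0,
  force=55,
)

```text
clock: 4.28
position: [0.4303, -0.1028, 0.0767]
ee_rot: [2.118, 2.32, -0.0]
force: [-0.5, -0.5, -0.3]
width: 0.326
gripper_force: 0.0
```

Request:
step_arm(
  steps=[
    [0,0,4,0,0,0],
    [0,0,8,0,0,0],
    [0,0,15,0,0,0],
    [0,0,20,0,0,0],
    [0,0,20,0,0,0],
    [0,0,20,0,0,0],
    [0,0,20,0,0,0],
    [0,0,20,0,0,0],
    [0,0,20,0,0,0],
    [0,0,13,0,0,0],
    [0,0,0,0,0,0],
    [0,0,0,0,0,0],
  ],
)

```text
clock: 5.28
position: [0.4303, -0.1028, 0.2371]
ee_rot: [2.118, 2.32, 0.002]
force: [-0.5, -0.5, -3.0]
width: 0.192
gripper_force: 55.0
```

The fingers were still closing when the lift began, so I need to check how the bar sits in the grip.

```bash
python3 - <<'E'
from h import *
s=save("side","s2"); t=save("top","t2")
a=cv2.resize(s[180:420,210:370],None,fx=2.5,fy=2.5,interpolation=3);b=cv2.resize(t[200:350,320:440],None,fx=3,fy=3,interpolation=3)
b=cv2.copyMakeBorder(b,0,a.shape[0]-b.shape[0],0,0,0); cv2.imwrite("pics/c2.png",np.hstack([a,b]))
E
```

```text
(no output)
```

View pics/c2.png

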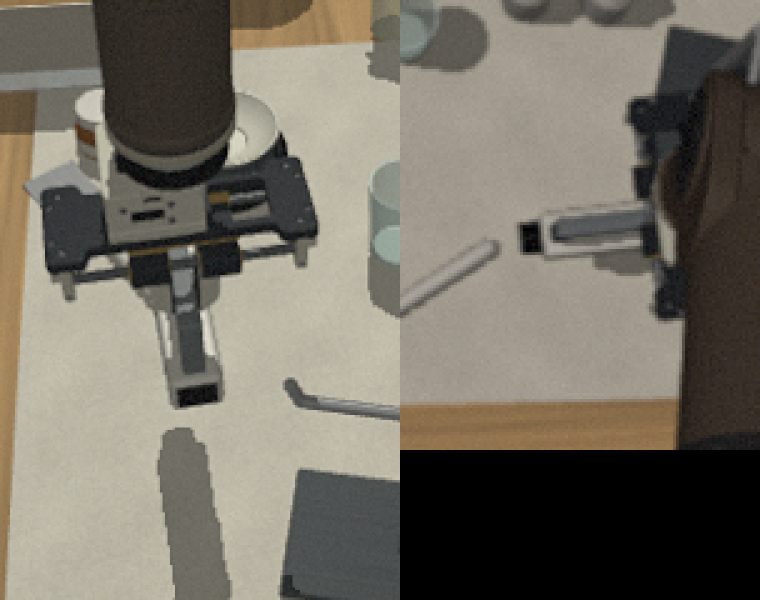

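```bash
cat > fit.py <<'E'
from h import *
from scipy.optimize import least_squares
from scipy.spatial.transform import Rotation as R
np.set_printoptions(precision=4,suppress=True)
Ct=lambda x,y:((x-400+.5)/3-.5+320,(y+.5)/3-.5+200)
Cs=lambda x,y:((x+.5)/2.5-.5+210,(y+.5)/2.5-.5+180)
obs=[("top",Ct(519,237),(95,0,6)),("top",Ct(541,236),(75,0,40)),("top",Ct(553,229),(68,0,102)),
("side",Cs(201,405),(-75,0,0)),("side",Cs(195,384),(-75,0,40)),("side",Cs(180,407),(-75,22,0)),("side",Cs(223,402),(-75,-22,0))]
yaw=np.radians(95.2)
def pose(p): return R.from_euler("zy",[yaw+p[4],p[3]]), np.array(p[:3])
def res(p):
    r,t=pose(p); return np.concatenate([proj(n,r.apply(np.array(b)/1000)+t)[0]-uv for n,uv,b in obs])
s=least_squares(res,[.4275,-.0725,.16,0,0],loss="soft_l1")
print(s.x,res(s.x).reshape(-1,2).round(1))
r,t=pose(s.x); g=r.inv().apply(np.array(observe()["position"])-t); print("tcp in thermo frame",g, "handle",r.apply([0,0,.094])+t)
E
python3 fit.py
```

```text
[ 0.4298 -0.0696  0.1496 -0.0479 -0.0024] [[-0.8  0.2]
 [-0.2 -0.7]
 [ 0.7  0.3]
 [-0.3  0.5]
 [ 0.3 -2.1]
 [-2.7  1.7]
 [ 1.7 -0.3]]
tcp in thermo frame [-0.0333 -0.0009  0.0863] handle [ 0.4253 -0.0696  0.2435]
```

```bash
sed -i 's/"zy"/"ZY"/' fit.py; python3 fit.py
```

```text
[ 0.428  -0.0703  0.15    0.0142  0.0093] [[-0.6  1.1]
 [-0.1 -0.5]
 [ 0.4 -0.5]
 [-0.7  0.5]
 [ 0.8 -2.6]
 [-3.2  1.5]
 [ 1.3 -0.2]]
tcp in thermo frame [-0.0336  0.0018  0.0854] handle [ 0.4279 -0.0689  0.244 ]
```

Request:
step_arm(
  steps=[
    [2,8,3,0,0,0],
    [4,12,4,-0.03,-0.003,0],
    [5,17,4,-0.04,-0.004,0],
    [5,17,4,-0.04,-0.004,0],
    [5,17,4,-0.04,-0.004,0],
    [5,17,4,-0.04,-0.004,0],
    [5,17,4,-0.04,-0.004,0],
    [5,17,4,-0.04,-0.004,0],
    [5,17,4,-0.04,-0.004,0],
    [5,17,4,-0.04,-0.004,0],
    [5,17,1,-0.05,-0.004,0],
    [5,17,0,-0.05,-0.004,0],
    [4,17,0,-0.05,-0.004,0],
    [4,16,0,-0.05,-0.004,0],
    [1,0,0,-0.05,-0.004,0],
    [0,0,0,-0.05,-0.004,0],
    [0,0,0,-0.032,-0.004,0],
    [0,0,0,0,0,0],
    [0,0,0,0,0,0],
  ],
)

```text
clock: 6.97
position: [0.495, 0.1199, 0.2763]
ee_rot: [1.73, 1.896, -0.618]
force: [-0.0, 0.0, -1.4]
width: 0.191
gripper_force: 55.0
```

```bash
python3 - <<'E'
from h import *
from scipy.spatial.transform import Rotation as R
o=observe(); print(o["position"],R.from_rotvec(o["ee_rot"]).as_matrix().round(3),o["joints"].round(2),o["gripper_force"],o["width"])
s=save("side","s3"); t=save("top","t3")
a=cv2.resize(s[130:350,200:340],None,fx=2.7,fy=2.7,interpolation=3);b=cv2.resize(t[180:340,240:380],None,fx=2.8,fy=2.8,interpolation=3)
b=cv2.copyMakeBorder(b,0,a.shape[0]-b.shape[0],0,0,0); cv2.imwrite("pics/c3.png",np.hstack([a,b]))
E
```

```text
[0.49497633 0.11992473 0.27632221] [[-0.071  0.996  0.058]
 [ 0.771  0.091 -0.63 ]
 [-0.633 -0.    -0.774]] [-1.06  0.43  0.46  1.73  0.41  1.4  -0.66] 54.963927268981934 0.19070013440374592
```

View pics/c3.png

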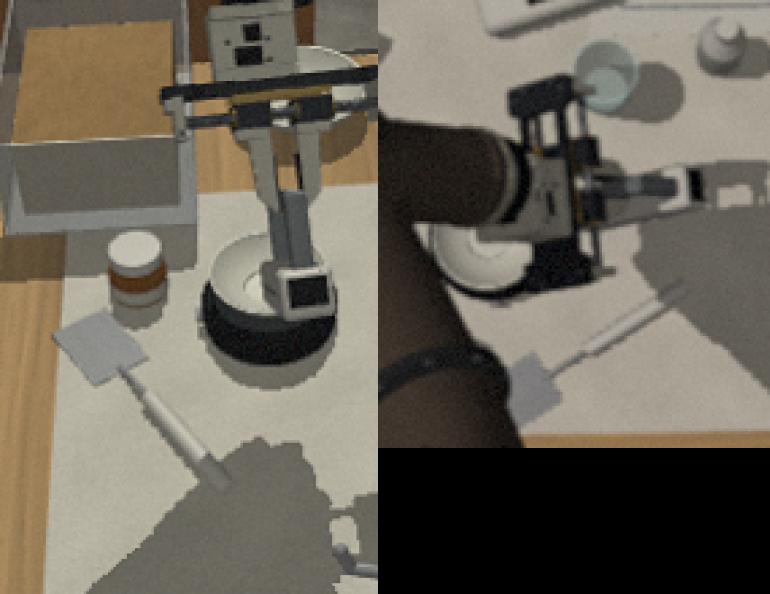

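```bash
cat > fit2.py <<'E'
from h import *
from scipy.optimize import least_squares
from scipy.spatial.transform import Rotation as R
np.set_printoptions(precision=4,suppress=True)
Ct=lambda x,y:((x-378+.5)/2.8-.5+240,(y+.5)/2.8-.5+180)
Cs=lambda x,y:((x+.5)/2.7-.5+200,(y+.5)/2.7-.5+130)
obs=[("side",Cs(274,276),(-75,22,40)),("side",Cs(327,266),(-75,-22,40)),("side",Cs(334,312),(-75,-22,0)),("side",Cs(282,320),(-75,22,0)),
("top",Ct(677,187),(-75,0,40)),("top",Ct(706,187),(-75,0,0))]
o=observe(); T=np.array(o["position"]); M=R.from_rotvec(o["ee_rot"])
# tool x -> thermo x, tool z -> -thermo z, tool y -> -thermo y
B=M*R.from_matrix(np.diag([1,-1,-1.]))
def pose(p):
    r=B*R.from_euler("y",p[3]); return r,T-r.apply(p[:3])
def res(p):
    r,t=pose(p); return np.concatenate([np.concatenate([proj(n,r.apply(np.array(b)/1000)+t)[0]-uv for n,uv,b in obs]),(np.array(p)-[-.0335,0,.0855,0])/[.002,.001,.002,.02]*.5])
s=least_squares(res,[-.033,0,.086,0],loss="soft_l1"); print(s.x,res(s.x)[:12].reshape(-1,2).round(1))
r,t=pose(s.x); ax=r.apply([1,0,0]); L=r.apply([.095,0,.022])+t
print("dip",np.degrees(np.arcsin(-ax[2])),"yaw",np.degrees(np.arctan2(ax[1],ax[0])),"lens",L,"hit",L+ax*(.045-L[2])/ax[2])
E
python3 fit2.py
```

```text
[-0.0366 -0.0015  0.0872 -0.0105] [[ 0.4 -1.8]
 [ 1.  -0.7]
 [ 0.5  0.6]
 [-0.4  0.4]
 [ 1.6  0.1]
 [-0.5  0.9]]
dip 38.58882164703054 yaw 95.10992895388362 lens [0.4884 0.181  0.1441] hit [0.4774 0.3047 0.045 ]
```

Request:
step_arm(
  steps=[
    [0,0,-4,0.005,0,0],
    [0,0,-6,0.005,0,0],
    [0,0,-6,0.005,0,0],
    [0,0,-6,0.005,0,0],
    [0,-1,-6,0.003,0,0],
    [0,0,-6,0,0,0],
    [0,0,-4,0,0,0],
    [0,0,-2,0,0,0],
    [0,0,0,0,0,0],
    [0,0,0,0,0,0],
    [0,0,0,0,0,0],
    [0,0,0,0,0,0],
  ],
)

```text
clock: 8.07
position: [0.4954, 0.1193, 0.237]
ee_rot: [1.744, 1.91, -0.596]
force: [0.0, 0.0, -2.1]
width: 0.19
gripper_force: 55.0
```

```bash
python3 - <<'E'
from h import *
from scipy.spatial.transform import Rotation as R
o=observe(); T=o["position"]; r=R.from_rotvec(o["ee_rot"])*R.from_matrix(np.diag([1,-1,-1.]))
for p in(-.01,0,.014):
  q=r*R.from_euler("y",p); t=T-q.apply([-.035,-.0005,.0863]); ax=q.apply([1,0,0]);L=q.apply([.095,0,.022])+t
  h=L+ax*(.045-L[2])/ax[2]; print(np.degrees(np.arcsin(-ax[2])),L,h,np.linalg.norm(h-L))
s=save("side","s4"); cv2.imwrite("pics/c4.png",cv2.resize(s[150:300,230:360],None,fx=4,fy=4,interpolation=3))
E
```

```text
37.34569507939768 [0.48943419 0.18340105 0.10697046] [0.48217193 0.26428911 0.045     ] 0.10215652645967373
37.91864863972153 [0.48955565 0.18210374 0.10633355] [0.48251896 0.26052219 0.045     ] 0.09980367260282308
38.72078351191018 [0.4897266  0.18027697 0.10546383] [0.48299168 0.25539076 0.045     ] 0.0966608227632766
```

View pics/c4.png

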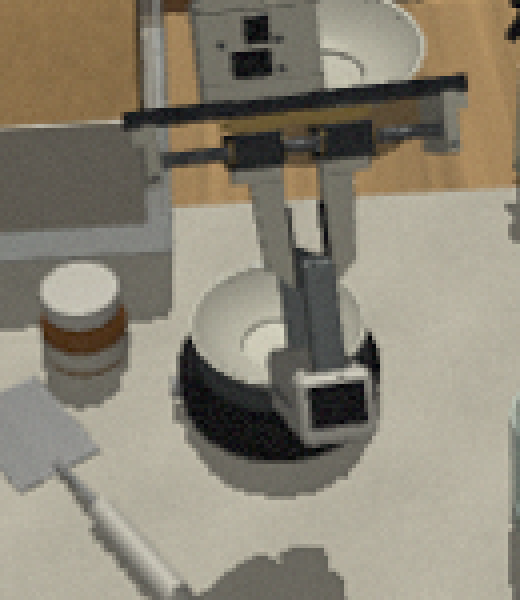

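Request:
step_arm(
  steps=[
    [0,0,0,0,0,0],
    [0,0,0,0,0,0],
    [0,0,0,0,0,0],
    [0,0,0,0,0,0],
    [0,0,0,0,0,0],
    [0,0,0,0,0,0],
    [0,0,0,0,0,0],
    [0,0,0,0,0,0],
    [0,0,0,0,0,0],
    [0,0,0,0,0,0],
    [0,0,0,0,0,0],
    [0,0,0,0,0,0],
    [0,0,0,0,0,0],
    [0,0,0,0,0,0],
    [0,0,0,0,0,0],
    [0,0,0,0,0,0],
    [0,0,0,0,0,0],
    [0,0,0,0,0,0],
    [0,0,0,0,0,0],
    [0,0,0,0,0,0],
  ],
)

```text
clock: 9.78
position: [0.4953, 0.1192, 0.2367]
ee_rot: [1.744, 1.911, -0.597]
force: [0.0, 0.2, -2.7]
width: 0.192
gripper_force: 55.0
```

Request:
step_arm(
  steps=[
    [0,0,5,0,0,0],
    [0,0,8,0,0,0],
    [0,0,12,0,0,0],
    [0,0,15,0,0,0],
    [0,-8,12,0.03,0.003,0],
    [0,-15,8,0.05,0.004,0],
    [-3,-20,0,0.05,0.005,0],
    [-4,-20,0,0.05,0.005,0],
    [-4,-20,0,0.05,0.005,0],
    [-4,-20,0,0.05,0.005,0],
    [-4,-20,0,0.05,0.005,0],
    [-4,-20,0,0.05,0.005,0],
    [-4,-20,0,0.05,0.005,0],
    [-4,-20,0,0.05,0.005,0],
    [-4,-20,0,0.05,0.005,0],
    [-4,-15,0,0.05,0.005,0],
    [0,0,0,0.05,0.003,0],
    [0,0,0,0.03,0.001,0],
    [0,0,0,0,0,0],
    [0,0,0,0,0,0],
  ],
)

```text
clock: 11.45
position: [0.4561, -0.0996, 0.2975]
ee_rot: [2.118, 2.318, 0.003]
force: [0.2, 0.5, -2.2]
width: 0.192
gripper_force: 55.0
```

Request:
step_arm(
  steps=[
    [-1,-10,0,0,0,-0.03],
    [-2,-15,0,0,0,-0.04],
    [-3,-20,-5,0,0,-0.04],
    [-3,-20,-7,0,0,-0.04],
    [-3,-20,-8,0,0,-0.04],
    [-3,-20,-8,0,0,-0.04],
    [-3,-12,-8,0,0,-0.04],
    [0,0,-8,0,0,-0.04],
    [0,0,-5,0,0,-0.016],
    [0,0,0,0,0,0],
    [0,0,0,0,0,0],
  ],
)

```text
clock: 12.37
position: [0.4383, -0.2153, 0.2476]
ee_rot: [2.465, 1.947, 0.002]
force: [0.6, -0.8, -2.9]
width: 0.192
gripper_force: 55.0
```

```bash
python3 - <<'E'
from h import *
from scipy.spatial.transform import Rotation as R
o=observe(); r=R.from_rotvec(o["ee_rot"])*R.from_matrix(np.diag([1,-1,-1.]))
print(o["clock"],o["position"],r.as_euler("ZYX",degrees=True),o["joints"].round(2),o["force"])
s=save("side","s5"); t=save("top","t5")
a=cv2.resize(s[250:440,220:420],None,fx=2.4,fy=2.4,interpolation=3);b=cv2.resize(t[190:320,340:480],None,fx=2.2,fy=2.2,interpolation=3)
b=cv2.copyMakeBorder(b,0,a.shape[0]-b.shape[0],0,0,0); cv2.imwrite("pics/c5.png",np.hstack([a,b]))
E
```

```text
12.3667 [ 0.43827807 -0.21532603  0.2476245 ] [ 7.66145084e+01 -3.94260809e-02 -7.26146217e-02] [-0.29  0.22  0.78  1.91 -0.17  1.08  0.33] [ 0.62246689 -0.75570147 -2.85333841]
```

View pics/c5.png

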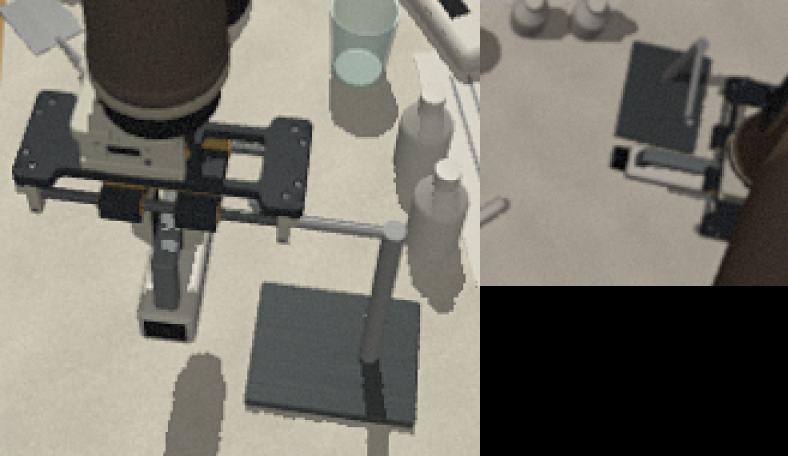

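```bash
python3 - <<'E'
from h import *
from scipy.spatial.transform import Rotation as R
np.set_printoptions(precision=1,suppress=True)
o=observe(); q=R.from_rotvec(o["ee_rot"])*R.from_matrix(np.diag([1,-1,-1.]))
for gx,gz in((-.035,.0862),(-.035,.0762),(-.04,.0862)):
  t=o["position"]-q.apply([gx,0,gz]); W=lambda b:q.apply(np.array(b)/1000)+t
  print((proj("side",W([(-75,22,0),(-75,-22,0),(-75,22,40),(-75,-22,40),(-68,0,102)]))-[219.5,249.5])*2.4-.5)
  print((proj("top",W([(95,0,6),(75,0,40),(68,0,102)]))-[339.5,189.5])*2.2-.5+[480,0])
E
```

```text
[[138.7 333.9]
 [195.6 341.3]
 [135.3 308.7]
 [194.3 316.3]
 [162.5 261. ]]
[[607.4 157.4]
 [626.9 157.4]
 [641.6 152.2]]
[[137.9 327.8]
 [195.3 335.2]
 [134.4 302.2]
 [194.  309.8]
 [161.8 253.5]]
[[608.6 156.4]
 [628.3 156.4]
 [643.2 151.2]]
[[140.  327.9]
 [196.7 335.3]
 [136.6 302.7]
 [195.4 310.2]
 [163.8 254.7]]
[[603.7 156.6]
 [623.1 156.5]
 [637.7 151.4]]
```

Request:
step_arm(
  steps=[
    [0,3,0,0,0,0],
    [0,4,0,0,0,0],
    [5,-1,0,0,0,0],
    [8,-2,0,0,0,0],
    [8,-2,0,0,0,0],
    [8,-2,0,0,0,0],
    [8,-2,0,0,0,0],
    [8,-2,0,0,0,0],
    [8,-2,0,0,0,0],
    [7,-1,0,0,0,0],
    [0,0,0,0,0,0],
  ],
)

```text
clock: 13.38
position: [0.4999, -0.223, 0.2476]
ee_rot: [2.464, 1.945, 0.003]
force: [0.3, 0.9, -1.3]
width: 0.19
gripper_force: 55.0
```

Request:
step_arm(
  steps=[
    [7,-2,0,0,0,0],
    [8,-2,0,0,0,0],
    [8,-2,0,0,0,0],
    [8,-2,0,0,0,0],
    [8,-2,0,0,0,0],
    [5,-1,0,0,0,0],
    [3,-1,0,0,0,0],
    [0,0,0,0,0,0],
    [0,0,0,0,0,0],
  ],
)

```text
clock: 14.13
position: [0.5451, -0.2349, 0.2476]
ee_rot: [2.466, 1.945, 0.002]
force: [-0.1, 0.5, -2.4]
width: 0.192
gripper_force: 55.0
```

No contact on the way in. Lowering 24 mm, then in small steps until the force shows that the bar rests on the hook.

Request:
step_arm(
  steps=[
    [0,0,-4,0,0,0],
    [0,0,-5,0,0,0],
    [0,0,-5,0,0,0],
    [0,0,-4,0,0,0],
    [0,0,-3,0,0,0],
    [0,0,-2,0,0,0],
    [0,0,-1,0,0,0],
    [0,0,0,0,0,0],
    [0,0,0,0,0,0],
  ],
)

```text
clock: 14.88
position: [0.5454, -0.2348, 0.2238]
ee_rot: [2.465, 1.945, 0.003]
force: [0.3, -0.3, -2.3]
width: 0.189
gripper_force: 55.0
```

Request:
step_arm(
  steps=[
    [0,0,-1,0,0,0],
    [0,0,0,0,0,0],
    [0,0,0,0,0,0],
    [0,0,0,0,0,0],
  ],
)

```text
clock: 15.22
position: [0.5453, -0.2348, 0.2228]
ee_rot: [2.465, 1.945, 0.003]
force: [-0.7, -0.8, -2.2]
width: 0.186
gripper_force: 55.0
```

Request:
step_arm(
  steps=[
    [0,0,-1,0,0,0],
    [0,0,0,0,0,0],
    [0,0,0,0,0,0],
    [0,0,0,0,0,0],
  ],
)

```text
clock: 15.55
position: [0.5453, -0.2348, 0.2217]
ee_rot: [2.466, 1.945, 0.003]
force: [0.0, -0.1, -3.1]
width: 0.187
gripper_force: 55.0
```

Request:
step_arm(
  steps=[
    [0,0,-1,0,0,0],
    [0,0,0,0,0,0],
    [0,0,0,0,0,0],
    [0,0,0,0,0,0],
  ],
)

```text
clock: 15.88
position: [0.5453, -0.2348, 0.2207]
ee_rot: [2.466, 1.945, 0.003]
force: [1.0, -0.3, -1.0]
width: 0.188
gripper_force: 55.0
```

Request:
step_arm(
  steps=[
    [0,0,-1,0,0,0],
    [0,0,0,0,0,0],
    [0,0,0,0,0,0],
    [0,0,0,0,0,0],
  ],
)

```text
clock: 16.22
position: [0.5454, -0.2349, 0.22]
ee_rot: [2.465, 1.945, 0.003]
force: [-0.2, -0.3, 1.8]
width: 0.19
gripper_force: 55.0
```

Request:
step_arm(
  steps=[
    [0,0,0,0,0,0],
    [0,0,0,0,0,0],
    [0,0,0,0,0,0],
    [0,0,0,0,0,0],
    [0,0,0,0,0,0],
    [0,0,0,0,0,0],
    [0,0,0,0,0,0],
    [0,0,0,0,0,0],
    [0,0,0,0,0,0],
    [0,0,0,0,0,0],
  ],
  gripper=0.6,
)

```text
clock: 17.05
position: [0.5453, -0.2348, 0.2198]
ee_rot: [2.465, 1.945, 0.003]
force: [0.4, 0.0, -0.3]
width: 0.601
gripper_force: 0.0
```

Request:
step_arm(
  steps=[
    [0,0,2,0,0,0],
    [0,0,4,0,0,0],
    [0,0,6,0,0,0],
    [0,0,10,0,0,0],
    [0,0,15,0,0,0],
    [0,0,20,0,0,0],
    [0,0,20,0,0,0],
    [0,0,20,0,0,0],
    [-10,0,20,0,0,0],
    [-20,10,15,0,0,0],
    [-25,20,0,0,0,0],
    [-25,25,0,0,0,0],
    [-25,30,0,0,0,0],
    [-20,30,0,0,0,0],
    [-10,30,0,0,0,0],
    [0,30,0,0,0,0],
    [0,30,0,0,0,0],
    [0,20,0,0,0,0],
    [0,0,0,0,0,0],
    [0,0,0,0,0,0],
  ],
)

```text
clock: 18.72
position: [0.4104, -0.0093, 0.3525]
ee_rot: [2.463, 1.947, 0.004]
force: [-0.4, -0.9, -0.2]
width: 0.599
gripper_force: 0.0
```

```bash
python3 - <<'E'
from h import *
s=save("side","s6"); t=save("top","t6")
a=cv2.resize(s[220:450,230:430],None,fx=2.2,fy=2.2,interpolation=3);b=cv2.resize(t[190:320,350:490],None,fx=2.4,fy=2.4,interpolation=3)
b=cv2.copyMakeBorder(b,0,a.shape[0]-b.shape[0],0,0,0); cv2.imwrite("pics/c6.png",np.hstack([a,b]))
E
```

```text
(no output)
```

View pics/c6.png

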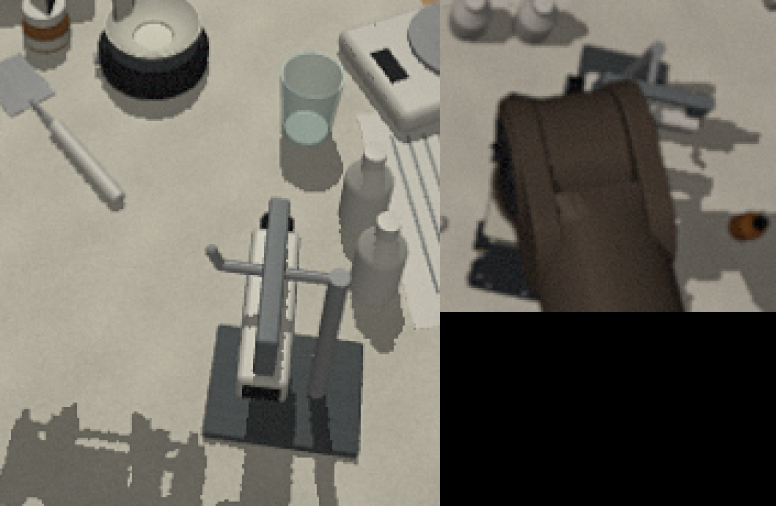

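The thermometer hangs by its bar on the hook arm at (275,270), and the other things stand where they were. I'll let any swing settle before handing in.

Request:
step_arm(
  steps=[
    [0,0,0,0,0,0],
    [0,0,0,0,0,0],
    [0,0,0,0,0,0],
    [0,0,0,0,0,0],
    [0,0,0,0,0,0],
    [0,0,0,0,0,0],
    [0,0,0,0,0,0],
    [0,0,0,0,0,0],
    [0,0,0,0,0,0],
    [0,0,0,0,0,0],
    [0,0,0,0,0,0],
    [0,0,0,0,0,0],
    [0,0,0,0,0,0],
    [0,0,0,0,0,0],
    [0,0,0,0,0,0],
    [0,0,0,0,0,0],
    [0,0,0,0,0,0],
    [0,0,0,0,0,0],
    [0,0,0,0,0,0],
    [0,0,0,0,0,0],
  ],
)

```text
clock: 20.48
position: [0.4103, -0.0098, 0.3517]
ee_rot: [2.466, 1.945, 0.003]
force: [0.1, -0.7, -0.2]
width: 0.6
gripper_force: 0.0
```

```bash
python3 - <<'E'
from h import *
a=cv2.imread("pics/s6.png").astype(int); d=[]
for i in range(6):
    b=save("side",f"s7_{i}").astype(int); d.append(round(np.abs(b-a)[300:410,320:380].mean(),2)); 
    print(d[-1], (np.abs(b-a)[300:410,320:380].max(2)>40).sum())
print(job.sign_off())
E
```

```text
2.27 0
2.26 0
2.27 0
2.26 0
2.28 0
2.29 0
the job is handed in; nothing more can be done
None
```

I took the reading at an estimated 38° dip, with the lens about 10 cm from the middle of the dish floor, and held it for about 1.7 s. The thermometer now hangs still on the stand's hook, let go, with no other object seen to have moved, and I handed the job in at about 21 s.

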